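# Reverse the ratchet and clamp the block

### The job

The ratchet clamp is still set to open: flip its reversing lever over to the closing side, then swing the handle back and forth until the jaw has closed on the wooden block and holds it firmly against the stop. Tighten gently and by feel: firm is about 4 N more at the knob than it takes to run the jaw free, and 7 N more would crush the block. Then let go, with the lever left on the closing side and the hex key and pencil beside the clamp left alone.

Things in the scene. Friction and masses are not known exactly. Their poses are not given: they have to be found in the camera images.
- clamp: the ratchet clamp, fixed to the table: grey base 112 x 236 x 12 mm, with a round ratchet head at one end. Origin: under the head's vertical axis, at table height. x runs from the head along the handle (at handle angle 0), z up; the bed with jaw, block and stop lies on the -y side. All of it stays below z = 112 mm. The wheel has 20 teeth: one click is 0.31 rad
- handle (a joint): swing of the handle about the head's axis, rad, -0.65 to 0.65 (solid stops), 0 = along the clamp's +x, growing anticlockwise seen from above. An arm 22 mm wide, its top at z = 68 mm. It stays where it is left. Force at the knob: 2 to 4 N alone or clicking back; driving the free jaw 12 N if pushed, about 8 N if gripped fast. A driving stroke may begin with up to 0.35 rad of slack
- knob (a point): middle (z = 92 mm) of the upright black round grip at the handle's end, 23 mm diameter, z = 68 to 110 mm, 125 mm from the head's axis; fixed to the handle, its x axis points along the handle away from the head
- selector (a joint): angle of the pawl with its reversing lever about its pivot on the handle, rad, -0.32 to 0.32; it snaps to either side over a middle hump. Negative: set to open, clockwise strokes drive. Positive: set to close, anticlockwise strokes (from above) close the jaw, clockwise ones click back freely. Reads 0.1 to 0.32 in size, as the pawl may ride on a tooth
- lever_tab (a point): middle (z = 90 mm) of the upright steel tab of the reversing lever, on top of the head: 14 mm along the lever, 8 mm across, z = 74 to 102 mm. Lever pivot: 64 mm from the head's axis on the handle; the tab is 42 mm from it, towards the axis. Seen from head to knob it is 13 mm left of the handle's middle line when set to open, 13 mm right when set to close; 3 N flips it
- jaw (a joint): travel of the sliding jaw towards the stop, m, 0 as found; 22 mm per radian that the wheel is driven. Its drive locks itself: the jaw stays where it was left, also under load. The jaw's face is at the clamp's y = -80 mm at 0 and needs 36 to 55 mm of travel to reach the block and push it onto the stop: two or three strokes
- stop: the steel end stop on the bed, 100 x 20 mm, 36 mm high, fixed for the episode; its origin is at its underside, its rubber face (sprung, 25 N/mm) is 18 mm from the origin along its +y, towards the jaw
- work_block: the loose beech block to be clamped, flat on the bed (top of bed z = 12 mm) between jaw and stop: 70 mm in the clamping direction (its own x axis), 100 mm across, 32 mm high; origin at the centre of its underside. It needs more than 10 N between jaw and stop and is crushed above 60 N; each 10 N of clamping adds 1.8 N at the knob if pushed, about 1.2 N if gripped fast
- hex_key: bystander: black hex key 23 x 78 x 6 mm on the table beside the clamp, origin at its underside
- pencil: bystander: flat carpenter's pencil 10 x 156 x 7 mm on the table beside the clamp, origin at its underside

How it is judged (in metres and radians):
On the way, in this order (a step that is already met when the one before it is completed fails the run):
1. the reversing lever is flipped to the closing side before the block is clamped (value of joint selector above 0.08 rad), for 0.2 s.
2. the jaw clamps the block against the stop with more than 10 N (contact force between work_block and stop above 10 N), for 0.2 s.
At the end, for the whole second after the job is handed in: the block lies flat on the bed (within 0.06 rad and 6 mm), at rest, held between jaw and stop with 10 to 60 N; the reversing lever stands on the closing side (joint above 0.08) (contact force between work_block and stop between 10 and 60 N and value of joint selector above 0.08 rad and angle between work_block's own z axis and vertical below 0.06 rad and z of work_block in the frame of clamp below 0.018 m and linear speed of work_block below 0.01 m/s); the robot touches nothing.
It fails at once if the block is crushed: more than 60 N between it and the stop (contact force between work_block and stop above 60 N).
It fails at once if the hex key or the pencil is pushed away by more than 30 mm (distance of any of hex_key, pencil from where it was at the start of the episode above 0.03 m).
It also fails if it takes over 72 s, if anything falls off the work surface, if the arm or the gripper's body presses on something with over 40 N, if the wrist force passes 120 N, or if a joint passes its speed limit or range.

### The arm

A 6-joint arm with a two-finger parallel gripper is mounted at the origin on the work surface; the furniture and walls round the work are solid. World frame = base frame: x ahead of the robot, y to its left, z up, the work surface at z = 0. Lengths are in mm, angles in rad, forces in N, time in s.
With the tool pointing down it reaches from about 400 to 925 mm from the base axis. Payload 12.5 kg.
Tool frame: the origin (TCP) lies midway between the tips of the shut fingers; the grasp point (between the pads) lies 19 mm behind it; z points along the fingers, y is the line along which they close (so a half turn about z gives the same grasp; the last joint's range is limited). The gripper opens to 95 mm and grips with 3 to 60 N. Pads are 20 mm wide; open, the fingers measure 119 mm over their backs; the gripper's body (75 mm by 180 mm) begins 59 mm behind the grasp point.
Start: joints at [1.15, 0.491, 1.559, -0, 1.092, -0.106], TCP at [193.5, 594.31, 214.661] pointing down, gripper open.
Joint ranges: [-3.1, 3.1], [-0.84, 2.19], [0.05, 2.79], [-1.13, 4.28], [0.06, 2.93], [-2.69, 2.69]. Speed limits (rad/s): [2.22, 2.22, 2.79, 3.14, 3.14, 3.14].

### API

Orientations are given as [roll, pitch, yaw] about the fixed x, y, z axes, in that order (R = Rz(yaw) Ry(pitch) Rx(roll)).
In Python, from cell import state, viewer, env, models gives the robot as it stands. The module is installed in compiled form; this text tells all that it offers.
- The arm moves only by the tool arm_command, never from a script. Its argument "rows" is a list of rows, each a list of 2 entries, a list of its own where there are three numbers: the shift along the tool's x, y, z normalised to -1 to 1, where 1 is 0.25 m, then the turn about the tool's z normalised to -1 to 1, where 1 is pi rad. A call has exactly 5 rows; each row shifts and turns the commanded pose from where the row before left it, along the tool's axes as they then stand; what a row does not reach is not made up. A row lasts 1/10 s, in which the tool goes at most 50 mm and 8.59 degrees, less where a joint would pass 70% of its speed; a pose out of reach is approached as far as the arm can. A call with a number of a shift or a turn outside -1 to 1 is refused whole. A call with a gripper value outside its range is refused whole. "claw" is the opening, from 0 (shut) to 1 (fully open), set as the call begins (left out, the last holds). The fingers move at their own pace and stop on an object; the grip force is fixed at half the most. Time passes only in rows, so rows that do not move let the fingers close, or fill a call up. It gives the time, the measured TCP pose, the force, the opening and the grip force at its end, in the units of the state.
- state(): the state, without advancing time (a new reading comes with each control period).
- viewer.read_camera(name): name is "side" or "top"; returns (picture, depth): 384x512x3 uint8, red, green, blue; 384x512 float32, mm along the optical axis (not along the pixel's ray), 0 where there is no reading.
- viewer.get_calibration(name): a dict with "camera_matrix" (3x3 intrinsics, pixels), "world_to_cam" (4x4, takes a point from world to camera coordinates). Camera axes: x right, y up, looking along -z (the intrinsics and any distortion apply to the point x, -y, -z); pixel columns grow to the right and rows downward; lengths in mm; the calibration is good to about 2 mm. A picture is of the moment at which its call begins. get_calibration takes no time and is no camera call.
- env.job_done(): hands the job in; it is judged then, once.
Trained networks look in the newest picture that a camera, given by its name, has taken for a name from the list of things; names that differ only in an ending like _2 or _b are one class to them, and where a whole thing is asked for, a point or a joint stands for the part that bears it (a point fixed in the world has none). Each returns a list of dicts, best first, with "confidence" (0 to 1); they miss things now and then, are a little off and sometimes report something else, mostly with a low value. They report only what shows in the picture. A call takes as long as a camera call.
- models.search_frame(camera, label): "position" ([x, y, z] in mm, in world coordinates, good to about 4 mm: the middle of the surface that is visible of it).
- models.mark_of(camera, label): "position" ([x, y, z] in mm, in world coordinates, good to about 4 mm: a listed point, or the origin of a listed thing).
The state is a dict: "t": time; "joints": joint angles; "qvel": joint speeds; "tau": joint torques, N m; "eef_pos": TCP position; "tcp_rot": TCP orientation; "ft_force": force on the tool from outside, world axes, zero at the start; "moment": the same for the moment, N m; "opening": opening from 0.0 (shut) to 1.0 (fully open); "grip_force": force on a finger pad.
Only numpy, scipy, OpenCV 4.12 (cv2) and the standard library are available. Lean on these libraries where they do the work, as an engineer would, in place of code of your own. Each camera call takes 0.05 s, during which the arm holds its last target. There are 200 camera calls.

## Working session

There is one attempt and no reset: what is moved stays moved. The work goes in short steps, Python scripts to look and compute and a tool call to move; the robot and the scene stay as the last step left them, time stands still between calls to the robot, and variables do not carry over. Pictures are saved under pics/ and viewed, at most 10 in all, crops included, and the job is handed in when it is done.

Besides the shell and the picture viewer there is one more tool, called after ">>>" as a command line: name --argument value ..., lists and objects as JSON in quotes. arm_command: Moves the arm, as the interface text tells. Scaled input: -1 to 1 covers 0.25 m each way for a shift and pi rad each way for a turn. Its arguments: {"type":"object","properties":{"rows":{"type":"array","items":{"type":"array"}},"claw":{"type":"number"}},"required":["rows"]}

```bash
mkdir -p pics
python3 - <<'E'
from cell import state, viewer, env, models
import cv2,numpy as np
s=state();print({k:np.round(v,3).tolist() for k,v in s.items()})
for c in ("top","side"):
    p,d=viewer.read_camera(c);cv2.imwrite(f"pics/{c}0.png",p[...,::-1])
    for l in ("clamp","knob","lever_tab","stop","work_block","hex_key","pencil"):
        r=models.mark_of(c,l);print(c,l,[(np.round(x["position"]).tolist(),round(x["confidence"],2)) for x in r[:2]])
a=cv2.imread("pics/top0.png");b=cv2.imread("pics/side0.png")
E
```

```text
{'t': 0.0, 'joints': [1.15, 0.492, 1.559, -0.0, 1.092, -0.106], 'qvel': [-0.001, -0.0, -0.002, -0.002, -0.0, 0.001], 'tau': [0.001, -61.265, -25.816, 0.069, 0.048, -0.0], 'eef_pos': [193.386, 594.06, 214.061], 'tcp_rot': [-3.14, -0.0, 2.827], 'ft_force': [0.458, -0.441, 0.566], 'moment': [0.013, -0.1, 0.01], 'grip_force': 0.0, 'opening': 1.002}
top clamp [([440.0, -56.0, 1.0], 0.94)]
top knob [([559.0, -35.0, 90.0], 0.94)]
top lever_tab [([458.0, -46.0, 87.0], 0.48)]
top stop [([440.0, -266.0, 15.0], 0.98)]
top work_block [([434.0, -206.0, 14.0], 0.72)]
top hex_key [([332.0, -187.0, 0.0], 0.45)]
top pencil [([542.0, -226.0, -0.0], 0.85)]
side clamp [([433.0, -59.0, 4.0], 0.75)]
side knob [([563.0, -35.0, 90.0], 0.6)]
side lever_tab [([459.0, -48.0, 89.0], 0.87)]
side stop [([441.0, -266.0, 13.0], 0.68)]
side work_block [([434.0, -209.0, 10.0], 0.93)]
side hex_key [([331.0, -180.0, 3.0], 0.6)]
side pencil [([539.0, -226.0, -2.0], 0.86)]
```

View pics/top0.png

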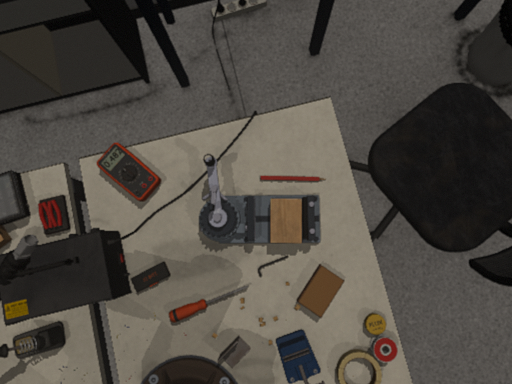

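View pics/side0.png

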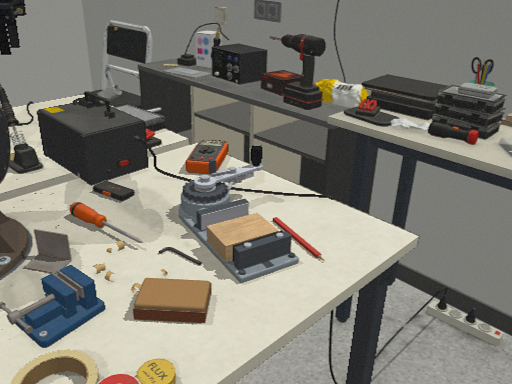

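The top view has +x up and -y to the right. The head is at about px (217,218), the knob at (209,160), the block at (287,220) and the stop at (311,218). The side view agrees: the handle lies slightly anticlockwise of the clamp's x, at about 0.17 rad, and the tab is on its left. A black box stands near the travel path, so I'll check its height and refine the points from depth.

```bash
cat > h.py <<'E'
from cell import state, viewer, env, models
import numpy as np
def cloud(c):
    p,d=viewer.read_camera(c);k=viewer.get_calibration(c);K=k["camera_matrix"];T=np.linalg.inv(k["world_to_cam"])
    v,u=np.mgrid[:384,:512]
    P=np.stack([(u-K[0][2])/K[0][0]*d,-(v-K[1][2])/K[1][1]*d,-d],-1)@T[:3,:3].T+T[:3,3]
    return p,np.where(d[...,None]>0,P,np.nan)
def rel(target,yaw=None):
    "shift in tool axes (mm) and tool turn (rad) to target"
    s=state();y=s["tcp_rot"][2];d=np.array(target)-s["eef_pos"]
    c,n=np.cos(y),np.sin(y)
    print("tool shift mm",np.round([c*d[0]+n*d[1],n*d[0]-c*d[1],-d[2]],1),"norm",np.round(np.array([c*d[0]+n*d[1],n*d[0]-c*d[1],-d[2]])/250,4),
     "turn norm",None if yaw is None else np.round(-((yaw-y+np.pi)%(2*np.pi)-np.pi)/np.pi,4))
E
python3 - <<'E'
from h import *
for c in ("top","side"):
    p,P=cloud(c);q=P.reshape(-1,3);q=q[~np.isnan(q[:,0])]
    m=(q[:,0]>150)&(q[:,0]<520)&(q[:,1]>60)&(q[:,1]<480)&(q[:,2]<400)
    for y in range(60,480,70):
        z=q[m&(q[:,1]>=y)&(q[:,1]<y+70)];print(c,y,len(z) and np.round(z[z[:,2].argmax()]))
    k=(abs(q[:,0]-437)<160)&(abs(q[:,1]+40)<90)
    for n,a,b in(("tab",93,106),("knob",104,115)):
        z=q[k&(q[:,2]>a)&(q[:,2]<b)&((q[:,0]<500) if n=="tab" else (q[:,0]>520))];print(c,n,len(z),len(z) and (np.round(z.mean(0),1),np.round(z.min(0)),np.round(z.max(0))))
rel([455,-11,214],np.pi+.17)
E
```

```text
top 60 [398. 129.  71.]
top 130 [269. 195. 127.]
top 200 [329. 260. 165.]
top 270 [376. 298. 175.]
top 340 [346. 341. 153.]
top 410 [243. 413.  59.]
top tab 26 (array([456.2, -49.8, 100.9]), array([449., -53.,  95.]), array([462., -46., 104.]))
top knob 40 (array([556.2, -41.5, 109. ]), array([547., -51., 104.]), array([569., -31., 112.]))
side 60 [398. 129.  65.]
side 130 [373. 169. 121.]
side 200 [328. 266. 161.]
side 270 [373. 298. 172.]
side 340 [348. 344. 149.]
side 410 [151. 423. 157.]
side tab 35 (array([457.2, -49. ,  97.3]), array([450., -53.,  93.]), array([465., -44., 100.]))
side knob 36 (array([556.1, -44.6, 107. ]), array([549., -52., 104.]), array([568., -36., 110.]))
tool shift mm [-436.1 -494.6    0.6] norm [-1.7442 -1.9783  0.0026] turn norm -0.1543
```

>>> arm_command --rows '[[[0,0,-0.04],-0.03],[[0,0,-0.04],-0.03],[[0,0,-0.04],-0.03],[[0,0,-0.04],-0.03],[[0,0,-0.04],-0.03]]' --claw 0

```text
t: 1.4
eef_pos: [193.5, 594.3, 265.1]
tcp_rot: [3.141, 0.0, -2.981]
ft_force: [0.4, -0.6, -0.6]
opening: 0.637
grip_force: 0.0
```

>>> arm_command --rows '[[[-0.041,-0.16,0],0],[[-0.041,-0.16,0],0],[[-0.041,-0.16,0],0],[[-0.041,-0.16,0],0],[[-0.041,-0.16,0],0]]'

```text
t: 1.9
eef_pos: [275.6, 403.2, 264.8]
tcp_rot: [3.141, 0.0, -2.985]
ft_force: [1.6, 0.4, 0.3]
opening: 0.217
grip_force: 0.0
```

>>> arm_command --rows '[[[-0.041,-0.16,0],0],[[-0.041,-0.16,0],0],[[-0.041,-0.16,0],0],[[-0.041,-0.16,0],0],[[-0.041,-0.16,0],0]]'

```text
t: 2.4
eef_pos: [357.4, 213.6, 264.9]
tcp_rot: [3.141, 0.001, -2.985]
ft_force: [0.8, 0.6, 0.0]
opening: 0.007
grip_force: 0.0
```

>>> arm_command --rows '[[[-0.041,-0.16,0],0],[[-0.041,-0.16,0],0],[[-0.041,-0.16,0],0],[[-0.041,-0.16,0],0],[[0,0,0],0]]'

```text
t: 2.9
eef_pos: [424.0, 60.2, 264.7]
tcp_rot: [-3.141, 0.001, -2.989]
ft_force: [0.0, 0.1, -0.1]
opening: 0.003
grip_force: 0.0
```

>>> arm_command --rows '[[[-0.03,-0.15,0],0],[[-0.033,-0.144,0.04],0],[[0,0,0.16],0],[[0,0,0.16],0],[[0,0,0.16],0]]'

```text
t: 3.4
eef_pos: [449.4, -6.3, 133.6]
tcp_rot: [-3.141, 0.001, -2.986]
ft_force: [1.2, 0.5, -0.2]
opening: 0.003
grip_force: 0.0
```

>>> arm_command --rows '[[[0,0,0.12],0],[[0,0,0.08],0],[[0,0,0],0],[[0,0,0],0],[[0,0,0],0]]'

```text
t: 3.9
eef_pos: [450.1, -6.5, 85.7]
tcp_rot: [-3.141, 0.002, -2.985]
ft_force: [-0.1, -0.7, 0.4]
opening: 0.008
grip_force: 0.0
```

Run:
```python
from h import *
import cv2
s=state();print(s["eef_pos"],s["tcp_rot"],s["ft_force"])
p,_=viewer.read_camera("side");q,_=viewer.read_camera("top")
a=cv2.resize(p[120:270,150:310,::-1],None,fx=2.4,fy=2.4);b=cv2.resize(q[140:290,150:310,::-1],None,fx=2.4,fy=2.4)
cv2.imwrite("pics/a1.png",np.hstack([a,b]))
print([(np.round(x["position"]),x["confidence"]) for c in("top","side") for x in models.mark_of(c,"lever_tab")[:1]])
```

```text
[450.07880483  -6.46495956  85.74778755] [-3.14112086e+00  1.79104473e-03 -2.98488835e+00] [-0.10712565 -0.72955586  0.42825494]
[(array([455., -46.,  94.]), 0.63)]
```

View pics/a1.png

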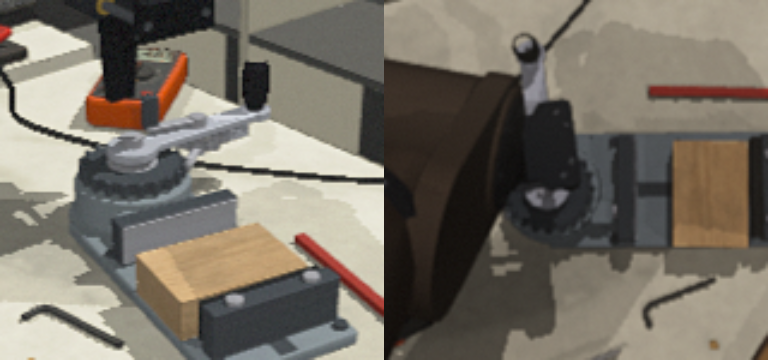

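The side crop shows the shut fingers behind the handle at about (120,60), on the far (left) side and clear of the wheel. I'll push toward the tab.

>>> arm_command --rows '[[[0,-0.04,0],0],[[0,-0.04,0],0],[[0,-0.012,0],0],[[0,-0.012,0],0],[[0,-0.012,0],0]]'

```text
t: 4.6
eef_pos: [453.9, -35.6, 84.5]
tcp_rot: [3.141, -0.0, -2.986]
ft_force: [-1.3, 2.3, 0.3]
opening: 0.007
grip_force: 0.9
```

>>> arm_command --rows '[[[0,-0.012,0],0],[[0,-0.012,0],0],[[0,-0.008,0],0],[[0,0,0],0],[[0,0,0],0]]'

```text
t: 5.1
eef_pos: [455.4, -43.2, 84.6]
tcp_rot: [-3.142, 0.0, -2.985]
ft_force: [-0.2, 0.4, 0.2]
opening: 0.006
grip_force: 0.0
```

>>> arm_command --rows '[[[0,-0.012,0],0],[[0,-0.008,0],0],[[0,0,0],0],[[0,0,0],0],[[0,0,0],0]]'

```text
t: 5.6
eef_pos: [456.0, -48.1, 84.6]
tcp_rot: [3.142, 0.0, -2.985]
ft_force: [0.8, 0.7, -0.7]
opening: 0.005
grip_force: 0.0
```

>>> arm_command --rows '[[[0,0.04,0],0],[[0,0,-0.12],0],[[0,0.1,-0.16],0],[[0,0.16,-0.16],0],[[0,0.16,0],0]]' --claw 0.42

```text
t: 6.1
eef_pos: [440.0, 62.2, 193.7]
tcp_rot: [-3.141, 0.007, -2.986]
ft_force: [0.8, 0.1, -0.1]
opening: 0.366
grip_force: 0.0
```

>>> arm_command --rows '[[[0,0.16,0],0],[[0,0.08,0],0],[[0,0,0],0],[[0,0,0],0],[[0,0,0],0]]'

```text
t: 6.6
eef_pos: [429.5, 119.6, 189.9]
tcp_rot: [-3.142, -0.0, -2.986]
ft_force: [-0.0, -0.1, 0.2]
opening: 0.418
grip_force: 0.0
```

Run:
```python
from h import *
import cv2
s=state();print(s["eef_pos"],s["tcp_rot"],s["ft_force"])
for c in ("top","side"):
    p,P=cloud(c)
    if c=="top":cv2.imwrite("pics/a2.png",cv2.resize(p[140:260,170:330,::-1],None,fx=5,fy=5))
    q=P.reshape(-1,3);q=q[~np.isnan(q[:,0])]
    k=(abs(q[:,0]-500)<90)&(abs(q[:,1]+50)<45)
    for n,a,b in(("tab",85,106),("knob",90,115)):
        z=q[k&(q[:,2]>a)&(q[:,2]<b)&((q[:,0]<500) if n=="tab" else (q[:,0]>520))];print(c,n,len(z),len(z) and (np.round(z.mean(0),1),np.round(z.min(0)),np.round(z.max(0))))
    for l in ("lever_tab","knob","clamp"):
        print(l,[(np.round(x["position"]).tolist(),x["confidence"]) for x in models.mark_of(c,l)[:1]])
```

```text
[429.54485254 119.598445   189.89576343] [-3.14158516e+00 -1.54029887e-04 -2.98565211e+00] [-0.00064848 -0.13566269  0.20166107]
top tab 30 (array([458.4, -63.9,  99.7]), array([452., -68.,  86.]), array([465., -59., 104.]))
top knob 57 (array([554.9, -42.3, 105.2]), array([548., -51.,  92.]), array([570., -31., 115.]))
lever_tab []
knob [([558.0, -34.0, 87.0], 0.92)]
clamp [([441.0, -56.0, 4.0], 0.76)]
side tab 57 (array([459. , -64.3,  93.6]), array([453., -68.,  85.]), array([467., -57., 101.]))
side knob 110 (array([556.2, -44.6, 100.1]), array([548., -51.,  90.]), array([570., -33., 111.]))
lever_tab [([461.0, -61.0, 92.0], 0.73)]
knob [([441.0, -267.0, 14.0], 0.69)]
clamp [([436.0, -59.0, 0.0], 0.79)]
```

View pics/a2.png

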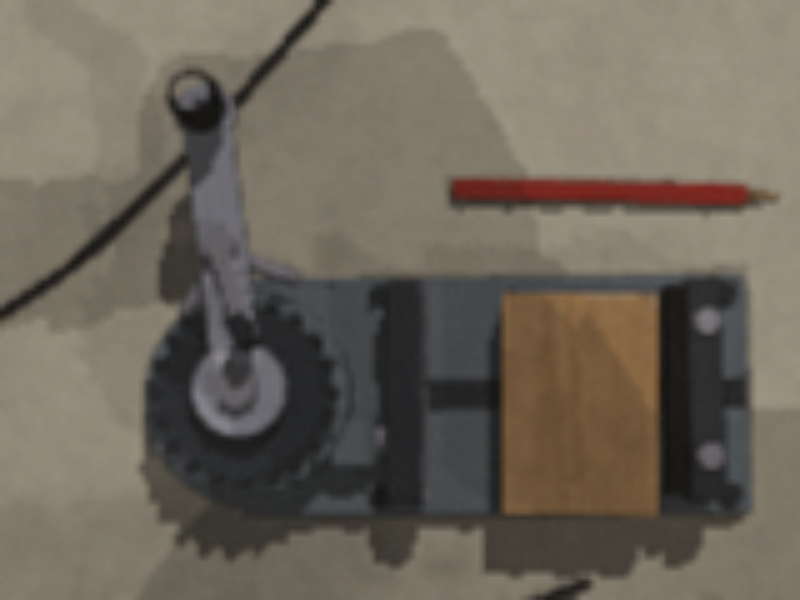

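The tab has moved across from y -49 to -64, so the lever is on the closing side; it shows at about px (240,330). The knob is near (195,100). Next I'll place open fingers around the knob as a loose cage.

>>> arm_command --rows '[[[-0.082,-0.143,0],0],[[-0.082,-0.143,0],0],[[-0.082,-0.143,0],0],[[-0.082,-0.143,0],0],[[-0.082,-0.143,0],0]]'

```text
t: 7.5
eef_pos: [559.5, -42.1, 189.9]
tcp_rot: [3.141, -0.0, -2.985]
ft_force: [-0.4, -0.0, -0.1]
opening: 0.416
grip_force: 0.0
```

>>> arm_command --rows '[[[0,0,0],0],[[0,0,0.12],0],[[0,0,0.08],0],[[0,0,0],0],[[0,0,0],0]]'

```text
t: 8.0
eef_pos: [558.6, -40.2, 140.3]
tcp_rot: [3.141, -0.0, -2.985]
ft_force: [1.1, 0.2, 1.2]
opening: 0.422
grip_force: 0.0
```

>>> arm_command --rows '[[[0,0,0.06],0],[[0,0,0.06],0],[[0,0,0.06],0],[[0,0,0.04],0],[[0,0,0],0]]'

```text
t: 8.5
eef_pos: [558.5, -40.3, 84.8]
tcp_rot: [3.141, -0.001, -2.985]
ft_force: [-0.3, -0.0, 0.4]
opening: 0.42
grip_force: 0.0
```

Run:
```python
from h import *
import cv2
s=state();print(s["eef_pos"],s["ft_force"])
q,_=viewer.read_camera("side");cv2.imwrite("pics/a3.png",cv2.resize(q[100:240,170:310,::-1],None,fx=4,fy=4))
```

```text
[558.50813313 -40.28934753  84.81418746] [-0.25385896 -0.00125696  0.41271811]
```

View pics/a3.png

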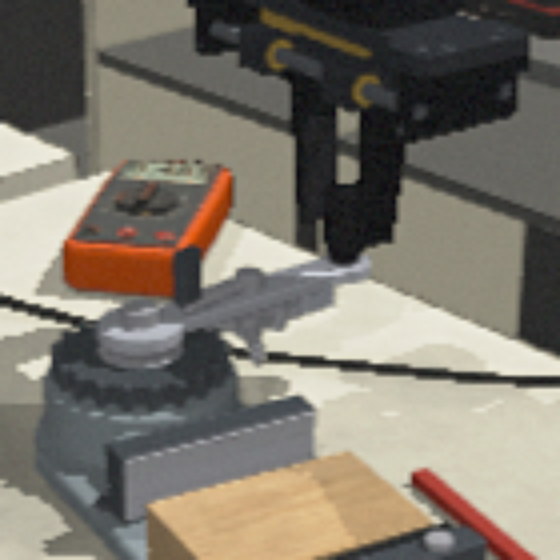

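The side crop shows both fingers either side of the knob at about (345,220). I'll swing clockwise first to click back.

>>> arm_command --rows '[[[0.0033,-0.0565,0],0.0366],[[0.0033,-0.0565,0],0.0366],[[0.0033,-0.0565,0],0.0366],[[0.0033,-0.0565,0],0.0366],[[0,0,0],0]]'

```text
t: 9.05
eef_pos: [554.7, -97.5, 86.0]
tcp_rot: [3.142, 0.001, 2.835]
ft_force: [0.4, 0.0, -0.5]
opening: 0.417
grip_force: 0.0
```

>>> arm_command --rows '[[[0.0033,-0.0565,0],0.0366],[[0.0033,-0.0565,0],0.0366],[[0.0033,-0.0565,0],0.0366],[[0,0,0],0],[[0,0,0],0]]'

```text
t: 9.55
eef_pos: [535.5, -133.7, 85.5]
tcp_rot: [3.141, 0.001, 2.498]
ft_force: [-0.7, 1.0, -1.0]
opening: 0.42
grip_force: 0.0
```

>>> arm_command --rows '[[[0.0034,0.0579,0],-0.0376],[[0.0034,0.0579,0],-0.0376],[[0.0034,0.0579,0],-0.0376],[[0.0034,0.0579,0],-0.0376],[[0.0034,0.0579,0],-0.0376]]'

```text
t: 10.05
eef_pos: [560.7, -67.0, 85.3]
tcp_rot: [-3.14, 0.001, 3.094]
ft_force: [-0.9, -11.0, -0.7]
opening: 0.423
grip_force: 6.0
```

>>> arm_command --rows '[[[0.0034,0.0579,0],-0.0376],[[0.0034,0.0579,0],-0.0376],[[0.0034,0.0579,0],-0.0376],[[0.0034,0.0579,0],-0.0376],[[0.0034,0.0579,0],-0.0376]]'

```text
t: 10.55
eef_pos: [545.3, 2.7, 85.3]
tcp_rot: [-3.138, 0.003, -2.598]
ft_force: [8.8, -9.6, -6.2]
opening: 0.422
grip_force: 6.1
```

>>> arm_command --rows '[[[0.0034,0.05,0],-0.0376],[[0,0,0],0],[[0,0,0],0],[[0,0,0],0],[[0,0,0],0]]'

```text
t: 11.05
eef_pos: [537.7, 13.5, 85.5]
tcp_rot: [-3.139, 0.003, -2.485]
ft_force: [5.9, -0.8, -3.8]
opening: 0.421
grip_force: 2.5
```

Run:
```python
from h import *
import cv2
s=state();print(s["eef_pos"],s["tcp_rot"],s["ft_force"])
p,P=cloud("side")
cv2.imwrite("pics/a4.png",cv2.resize(p[100:290,150:330,::-1],None,fx=3,fy=3))
q=P.reshape(-1,3)
for n,a,b in(("jaw",38,70),("blk",40,48)):
    z=q[(q[:,2]>a)&(q[:,2]<b)&(abs(q[:,0]-437)<35)&(q[:,1]<-110)&(q[:,1]>-260)]
    print(n,np.histogram(z[:,1],bins=range(-260,-100,10)))
```

```text
[537.6898796   13.53130131  85.47752612] [-3.13893270e+00  2.66600765e-03 -2.48524137e+00] [ 5.90955691 -0.79787076 -3.80984244]
jaw (array([ 88, 131, 136, 140, 127, 123, 125, 123,  57, 140, 132,  34,   0,
         0,   0]), array([-260, -250, -240, -230, -220, -210, -200, -190, -180, -170, -160,
       -150, -140, -130, -120, -110]))
blk (array([ 87, 121, 135, 140, 127, 123, 124, 123,  57, 102, 131,  34,   0,
         0,   0]), array([-260, -250, -240, -230, -220, -210, -200, -190, -180, -170, -160,
       -150, -140, -130, -120, -110]))
```

View pics/a4.png

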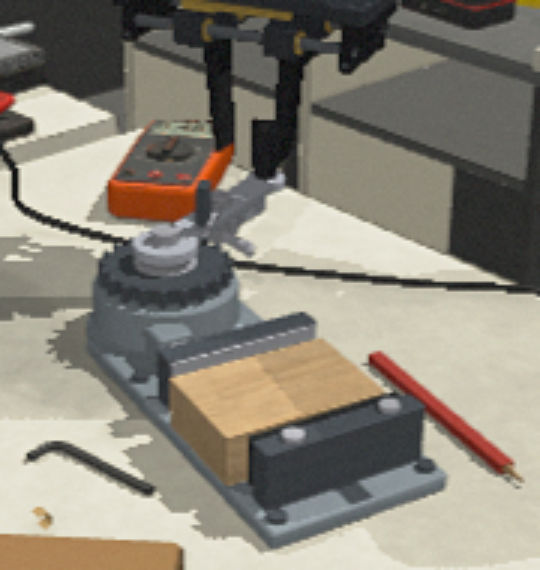

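The side crop shows the jaw has advanced to near the block's rear edge (about (240,345)), the knob is still caged at (265,150), and the bystanders are untouched. Free drive takes about 12 N. Swinging back.

>>> arm_command --rows '[[[0.0034,-0.0579,0],0.0376],[[0.0034,-0.0579,0],0.0376],[[0.0034,-0.0579,0],0.0376],[[0.0034,-0.0579,0],0.0376],[[0.0034,-0.0579,0],0.0376]]'

```text
t: 11.6
eef_pos: [561.0, -53.3, 85.1]
tcp_rot: [3.141, -0.001, -3.081]
ft_force: [-1.6, 3.5, 1.7]
opening: 0.424
grip_force: 1.6
```

>>> arm_command --rows '[[[0.0034,-0.0579,0],0.0376],[[0.0034,-0.0579,0],0.0376],[[0.0034,-0.0579,0],0.0376],[[0.0034,-0.0579,0],0.0376],[[0.0034,-0.0579,0],0.0376]]'

```text
t: 12.1
eef_pos: [544.5, -123.1, 85.0]
tcp_rot: [3.141, -0.0, 2.612]
ft_force: [-1.0, 3.7, 0.1]
opening: 0.417
grip_force: 1.7
```

>>> arm_command --rows '[[[0.0034,-0.05,0],0.0376],[[0,0,0],0],[[0,0,0],0],[[0,0,0],0],[[0,0,0],0]]'

```text
t: 12.6
eef_pos: [537.6, -133.4, 85.0]
tcp_rot: [3.141, 0.0, 2.496]
ft_force: [-0.0, -0.3, 0.2]
opening: 0.421
grip_force: 0.0
```

>>> arm_command --rows '[[[0.0034,0.0579,0],-0.0376],[[0.0034,0.0579,0],-0.0376],[[0.0034,0.0579,0],-0.0376],[[0.0034,0.0579,0],-0.0376],[[0.0009,0.0295,0],-0.0191]]'

```text
t: 13.1
eef_pos: [561.7, -74.0, 85.0]
tcp_rot: [-3.14, 0.0, 3.033]
ft_force: [-2.7, -11.4, -0.7]
opening: 0.415
grip_force: 5.9
```

>>> arm_command --rows '[[[0.0002,0.0148,0],-0.0095],[[0.0002,0.0148,0],-0.0095],[[0.0002,0.0148,0],-0.0095],[[0.0002,0.0148,0],-0.0095],[[0.0002,0.0148,0],-0.0095]]'

```text
t: 13.6
eef_pos: [562.7, -56.5, 84.9]
tcp_rot: [-3.14, 0.001, -3.105]
ft_force: [0.5, -12.1, -2.1]
opening: 0.421
grip_force: 5.9
```

```bash
cat > f.py <<'E'
from h import *
s=state();y=s["tcp_rot"][2];n=np.array([np.sin(y),-np.cos(y)])
print("t",s["t"],"theta",round((y+2*np.pi)%(2*np.pi)-np.pi,3),"tangential push",round(-n@s["ft_force"][:2],2),"F",np.round(s["ft_force"],1),"qv",np.abs(s["qvel"]).max().round(3))
E
python3 f.py
```

```text
t 13.6 theta 0.037 tangential push 12.15 F [  0.5 -12.1  -2.1] qv 0.233
```

Run:
```python
from h import *
import cv2
p,_=viewer.read_camera("side");q,_=viewer.read_camera("top")
a=cv2.resize(p[180:270,190:310,::-1],(800,600),interpolation=cv2.INTER_CUBIC)
b=cv2.resize(q[185:255,190:330,::-1],(600,300),interpolation=cv2.INTER_CUBIC)
cv2.imwrite("pics/a5.png",np.vstack([cv2.resize(a,(600,300)),b]))
for c in("side","top"):
  for l in("work_block","stop"): print(c,l,[(np.round(x["position"],1),x["confidence"]) for x in models.mark_of(c,l)[:1]])
```

```text
side work_block [(array([ 434.2, -210.7,   14.6]), 0.68)]
side stop [(array([ 440. , -266.3,   14.8]), 0.69)]
top work_block [(array([ 432.2, -207.7,   15.5]), 0.58)]
top stop [(array([ 440.2, -265.6,   14.1]), 0.7)]
```

View pics/a5.png

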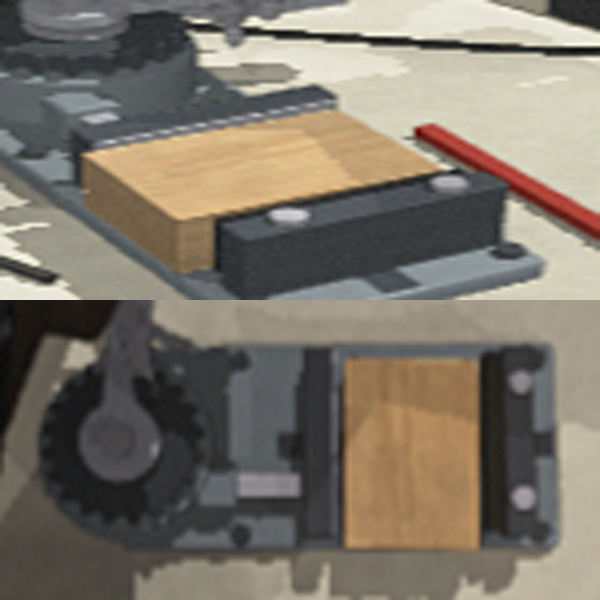

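The views show the jaw almost on the block and a small gap left in front of the stop (top crop, px 480-500). From here I'll feel for contact in small steps; the free baseline is 12.1 N.

>>> arm_command --rows '[[[0.0006,0.005,0],-0.0032],[[0.0006,0.005,0],-0.0032],[[0.0006,0.005,0],-0.0032],[[0.0006,0.005,0],-0.0032],[[0.0006,0.005,0],-0.0032]]'

```text
t: 14.4
eef_pos: [562.4, -50.6, 85.0]
tcp_rot: [-3.139, 0.003, -3.055]
ft_force: [6.2, -13.4, -5.5]
opening: 0.422
grip_force: 6.3
```

```bash
python3 f.py
```

```text
t 14.4 theta 0.086 tangential push 13.87 F [  6.2 -13.4  -5.5] qv 0.08
```

>>> arm_command --rows '[[[0,0.004,0],-0.0026],[[0,0.004,0],-0.0026],[[0,0.004,0],-0.0026],[[0,0.004,0],-0.0026],[[0,0,0],0]]'

```text
t: 14.9
eef_pos: [562.1, -46.4, 85.0]
tcp_rot: [-3.139, 0.003, -3.023]
ft_force: [5.1, -10.6, -4.9]
opening: 0.424
grip_force: 5.6
```

```bash
python3 f.py
```

```text
t 14.9 theta 0.119 tangential push 11.09 F [  5.1 -10.6  -4.9] qv 0.005
```

>>> arm_command --rows '[[[0.0001,0.005,0],-0.0032],[[0.0001,0.005,0],-0.0032],[[0.0001,0.005,0],-0.0032],[[0.0001,0.005,0],-0.0032],[[0.0001,0.005,0],-0.0032]]'

```text
t: 15.4
eef_pos: [561.4, -40.4, 85.0]
tcp_rot: [-3.139, 0.003, -2.972]
ft_force: [5.9, -11.7, -6.9]
opening: 0.42
grip_force: 6.3
```

```bash
python3 f.py
```

```text
t 15.4 theta 0.169 tangential push 12.52 F [  5.9 -11.7  -6.9] qv 0.079
```

>>> arm_command --rows '[[[0.0001,0.005,0],-0.0032],[[0.0001,0.005,0],-0.0032],[[0.0001,0.005,0],-0.0032],[[0.0001,0.005,0],-0.0032],[[0.0001,0.005,0],-0.0032]]'

```text
t: 15.9
eef_pos: [560.3, -34.2, 85.0]
tcp_rot: [-3.139, 0.004, -2.922]
ft_force: [7.6, -11.4, -7.3]
opening: 0.419
grip_force: 6.4
```

```bash
python3 f.py
```

```text
t 15.9 theta 0.22 tangential push 12.81 F [  7.6 -11.4  -7.3] qv 0.079
```

>>> arm_command --rows '[[[0.0001,0.005,0],-0.0032],[[0.0001,0.005,0],-0.0032],[[0.0001,0.005,0],-0.0032],[[0.0001,0.005,0],-0.0032],[[0.0001,0.005,0],-0.0032]]'

```text
t: 16.4
eef_pos: [559.0, -28.1, 85.0]
tcp_rot: [-3.138, 0.004, -2.872]
ft_force: [9.4, -11.5, -7.7]
opening: 0.42
grip_force: 6.5
```

```bash
python3 f.py
```

```text
t 16.4 theta 0.27 tangential push 13.6 F [  9.4 -11.5  -7.7] qv 0.079
```

>>> arm_command --rows '[[[0,-0.02,0],0],[[0,0,0],0],[[0,0.01,0],0],[[0,0.008,0],0],[[0,0,0],0]]'

```text
t: 16.9
eef_pos: [558.2, -28.0, 85.0]
tcp_rot: [-3.139, 0.003, -2.873]
ft_force: [6.0, -8.8, -4.7]
opening: 0.422
grip_force: 4.7
```

```bash
python3 f.py
```

```text
t 16.9 theta 0.268 tangential push 10.06 F [ 6.  -8.8 -4.7] qv 0.008
```

>>> arm_command --rows '[[[0.0001,0.004,0],-0.001],[[0.0001,0.004,0],-0.0026],[[0.0001,0.004,0],-0.0026],[[0.0001,0.004,0],-0.0026],[[0.0001,0.004,0],-0.0026]]'

```text
t: 17.4
eef_pos: [557.1, -23.7, 85.0]
tcp_rot: [-3.139, 0.003, -2.837]
ft_force: [8.3, -10.5, -7.6]
opening: 0.416
grip_force: 6.4
```

```bash
python3 f.py
```

```text
t 17.4 theta 0.304 tangential push 12.52 F [  8.3 -10.5  -7.6] qv 0.066
```

>>> arm_command --rows '[[[0.0001,0.005,0],-0.0032],[[0.0001,0.005,0],-0.0032],[[0.0001,0.005,0],-0.0032],[[0.0001,0.005,0],-0.0032],[[0.0001,0.005,0],-0.0032]]'

```text
t: 17.9
eef_pos: [555.2, -17.7, 85.1]
tcp_rot: [-3.139, 0.003, -2.787]
ft_force: [9.1, -10.6, -7.6]
opening: 0.421
grip_force: 6.4
```

```bash
python3 f.py
```

```text
t 17.9 theta 0.354 tangential push 13.06 F [  9.1 -10.6  -7.6] qv 0.08
```

>>> arm_command --rows '[[[0.0001,0.005,0],-0.0032],[[0.0001,0.005,0],-0.0032],[[0.0001,0.005,0],-0.0032],[[0.0001,0.005,0],-0.0032],[[0.0001,0.005,0],-0.0032]]'

```text
t: 18.4
eef_pos: [552.9, -11.9, 85.1]
tcp_rot: [-3.138, 0.003, -2.737]
ft_force: [10.8, -10.0, -7.5]
opening: 0.42
grip_force: 6.5
```

```bash
python3 f.py
```

```text
t 18.4 theta 0.405 tangential push 13.46 F [ 10.8 -10.   -7.5] qv 0.079
```

Run:
```python
from h import *
import cv2
p,_=viewer.read_camera("side");q,_=viewer.read_camera("top")
a=cv2.resize(p[180:270,190:310,::-1],(600,300),interpolation=cv2.INTER_CUBIC)
b=cv2.resize(q[185:255,190:330,::-1],(600,300),interpolation=cv2.INTER_CUBIC)
cv2.imwrite("pics/a6.png",np.vstack([a,b]))
```

```text
(no output)
```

View pics/a6.png

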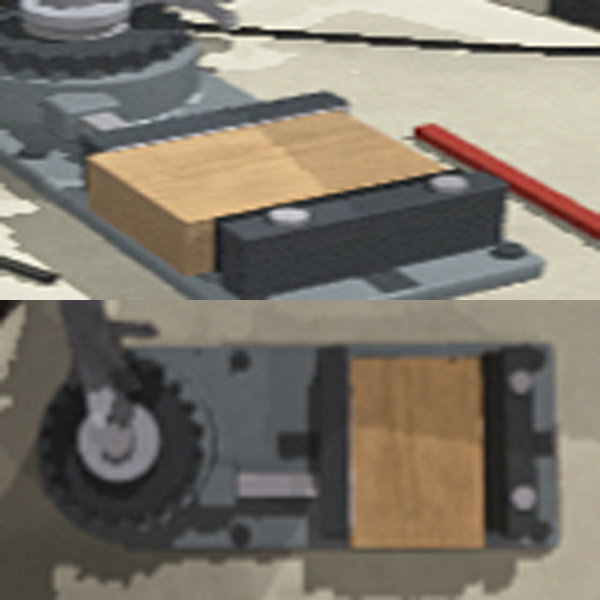

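The jaw is now against the block (top crop px 350) and the block has moved about 2.5 mm toward the stop (front edge at px 485). I'll keep feeling forward.

>>> arm_command --rows '[[[0.0001,0.005,0],-0.0032],[[0.0001,0.005,0],-0.0032],[[0.0001,0.005,0],-0.0032],[[0.0001,0.005,0],-0.0032],[[0.0001,0.005,0],-0.0032]]'

```text
t: 19.0
eef_pos: [550.4, -6.2, 85.2]
tcp_rot: [-3.138, 0.004, -2.686]
ft_force: [11.4, -9.1, -8.9]
opening: 0.422
grip_force: 6.5
```

```bash
python3 f.py
```

```text
t 19.0 theta 0.455 tangential push 13.15 F [11.4 -9.1 -8.9] qv 0.079
```

>>> arm_command --rows '[[[0.0001,0.005,0],-0.0032],[[0.0001,0.005,0],-0.0032],[[0.0001,0.005,0],-0.0032],[[0.0001,0.005,0],-0.0032],[[0.0001,0.005,0],-0.0032]]'

```text
t: 19.5
eef_pos: [547.6, -0.6, 85.2]
tcp_rot: [-3.138, 0.004, -2.636]
ft_force: [11.8, -9.7, -8.4]
opening: 0.424
grip_force: 6.9
```

```bash
python3 f.py
```

```text
t 19.5 theta 0.505 tangential push 14.22 F [11.8 -9.7 -8.4] qv 0.081
```

>>> arm_command --rows '[[[0,0.005,0],-0.0032],[[0,0.005,0],-0.0032],[[0,0.005,0],-0.0032],[[0,0,0],0],[[0,0,0],0]]'

```text
t: 20.0
eef_pos: [545.9, 2.6, 85.2]
tcp_rot: [-3.138, 0.004, -2.606]
ft_force: [12.0, -8.9, -7.7]
opening: 0.419
grip_force: 6.8
```

```bash
python3 f.py
```

```text
t 20.0 theta 0.535 tangential push 13.77 F [12.  -8.9 -7.7] qv 0.001
```

>>> arm_command --rows '[[[0,0.004,0],-0.0026],[[0,0.004,0],-0.0026],[[0,0.004,0],-0.0026],[[0,0,0],0],[[0,0,0],0]]'

```text
t: 20.5
eef_pos: [544.5, 5.0, 85.2]
tcp_rot: [-3.137, 0.004, -2.582]
ft_force: [12.6, -10.3, -9.1]
opening: 0.422
grip_force: 7.8
```

```bash
python3 f.py
```

```text
t 20.5 theta 0.56 tangential push 15.4 F [ 12.6 -10.3  -9.1] qv 0.001
```

>>> arm_command --rows '[[[0,0.004,0],-0.0026],[[0,0.004,0],-0.0026],[[0,0,0],0],[[0,0,0],0],[[0,0,0],0]]'

```text
t: 21.0
eef_pos: [543.5, 6.5, 85.2]
tcp_rot: [-3.137, 0.004, -2.566]
ft_force: [13.0, -12.2, -9.2]
opening: 0.42
grip_force: 8.3
```

```bash
python3 f.py
```

```text
t 21.0 theta 0.576 tangential push 17.33 F [ 13.  -12.2  -9.2] qv 0.002
```

It's now about 4.5 N over the free force, with the slope expected from contact. I'll release by centring the cage and lifting.

>>> arm_command --rows '[[[0,-0.016,0],0],[[0,-0.018,0],0],[[0,0,0],0],[[0,0,0],0],[[0,0,0],0]]'

```text
t: 21.5
eef_pos: [545.5, 0.5, 85.0]
tcp_rot: [-3.141, 0.0, -2.566]
ft_force: [1.7, -3.1, -1.6]
opening: 0.421
grip_force: 2.0
```

```bash
python3 f.py
```

```text
t 21.5 theta 0.575 tangential push 3.54 F [ 1.7 -3.1 -1.6] qv 0.003
```

>>> arm_command --rows '[[[0,-0.008,0],0],[[0,-0.008,0],0],[[0,0,0],0],[[0,0,0],0],[[0,0,0],0]]' --claw 0.6

```text
t: 22.0
eef_pos: [547.5, -2.8, 85.0]
tcp_rot: [3.141, -0.0, -2.567]
ft_force: [-0.7, 0.4, -0.6]
opening: 0.596
grip_force: 0.0
```

```bash
python3 f.py
```

```text
t 22.0 theta 0.575 tangential push -0.77 F [-0.7  0.4 -0.6] qv 0.003
```

>>> arm_command --rows '[[[0,0,-0.04],0],[[0,0,-0.08],0],[[0,0,-0.12],0],[[0,0,-0.16],0],[[0,0,-0.1],0]]'

```text
t: 22.5
eef_pos: [547.9, -2.8, 213.3]
tcp_rot: [-3.14, 0.002, -2.567]
ft_force: [0.2, 0.0, 1.2]
opening: 0.601
grip_force: 0.0
```

>>> arm_command --rows '[[[0,0.14,0],0],[[0,0.16,0],0],[[0,0.16,0],0],[[0,0,0],0],[[0,0,0],0]]'

```text
t: 23.0
eef_pos: [485.0, 94.1, 210.9]
tcp_rot: [-3.141, 0.001, -2.565]
ft_force: [0.2, -0.4, 0.9]
opening: 0.6
grip_force: 0.0
```

Run:
```python
from h import *
import cv2
s=state();print(s["eef_pos"],s["ft_force"])
p,P=cloud("side");q,_=viewer.read_camera("top")
a=cv2.resize(p[130:280,160:320,::-1],(400,375),interpolation=cv2.INTER_CUBIC)
b=cv2.resize(q[135:255,190:318,::-1],(400,375),interpolation=cv2.INTER_CUBIC)
cv2.imwrite("pics/a7.png",np.hstack([a,b]))
for l in("lever_tab","knob","work_block","hex_key","pencil"): print(l,[(c,np.round(x["position"],1).tolist()) for c in("side","top") for x in models.mark_of(c,l)[:1]])
```

```text
[485.0465902   94.12600121 210.87018434] [ 0.24595513 -0.35304676  0.91597822]
lever_tab [('side', [465.3, -61.9, 91.6]), ('top', [465.1, -59.8, 90.3])]
knob [('side', [556.3, -8.8, 92.8]), ('top', [548.7, -3.7, 86.8])]
work_block [('side', [436.6, -219.8, 9.7]), ('top', [433.9, -212.1, 14.2])]
hex_key [('side', [332.0, -179.3, -0.3]), ('top', [330.9, -187.2, -2.0])]
pencil [('side', [538.4, -223.6, -0.1]), ('top', [538.0, -228.1, -0.5])]
```

View pics/a7.png

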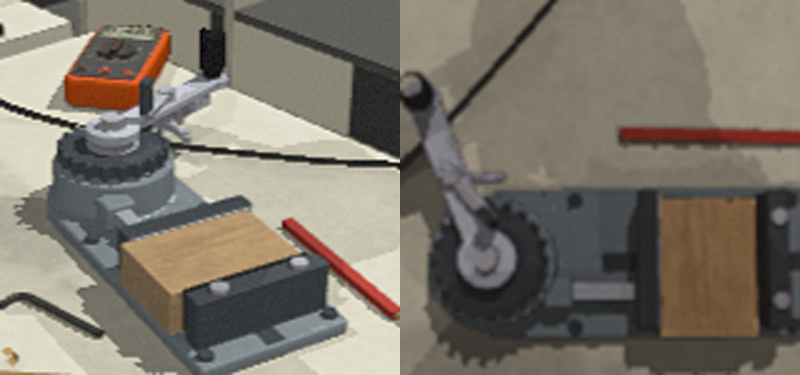

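The last view shows the block squeezed between jaw and stop with no gap, the tab on the right of the handle (closing side), and the key and pencil where they were.

```bash
python3 -c "
from cell import env
print(env.job_done())"
```

```text
the job is handed in; nothing more can be done
None
```

I flipped the lever to the closing side, clamped the block at about 4.5 N over the free force (roughly 25 N on the block by estimate), let go and handed the job in at about 23 s; no verdict came back.

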